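# Close and clamp the pressure pot

### The arm

A 7-joint arm with a two-finger parallel gripper is mounted at the origin on a cart in front of the work surface, level with it; the furniture and walls round the work are solid. World frame = base frame: x ahead of the robot, y to its left, z up, the work surface at z = 0. Lengths are in m, angles in rad, forces in N, time in s.
With the tool pointing down it reaches from about 0.425 to 0.975 m from the base axis. Payload 16.7 kg.
Tool frame: the origin (TCP) lies midway between the tips of the shut fingers; the grasp point (between the pads) lies 19 mm behind it (env.grasp_offset is the distance from the TCP to the grasp point, in m); z points along the fingers, y is the line along which they close (so a half turn about z gives the same grasp; the last joint's range is limited). The gripper opens to 85 mm and grips with 20 to 120 N. Pads are 22 mm wide; open, the fingers measure 114 mm over their backs; the gripper's body (76 mm by 85 mm) begins 54 mm behind the grasp point. The pads swing forward as they close: fully open they stand 13 mm farther back than shut.
Start: joints at [1.125, 0.426, 0.074, 1.606, -0.034, 1.111, -0.067], TCP at [0.197, -0.646, 0.231] pointing down, gripper open.
Joint ranges: [-2.85, 2.85], [-0.5, 2.14], [-1.23, 1.37], [0.21, 2.46], [-1.02, 4.16], [0.16, 2.05], [-2.73, 2.73]. Speed limits (rad/s): [1.89, 1.89, 2.39, 2.39, 3.01, 3.01, 3.01].

### API

Orientations are given as a 3x3 rotation matrix whose columns are the frame's x, y, z axes.
In Python, from plant import env, cams, workorder gives the robot as it stands.
- The arm moves only by the shell command python3 -m pendant 'ROWS' [FORCE]. ROWS is JSON, one flat list of numbers, 7 for each row, row after row: the closure, from 0 (fully open) to 1 (shut), then the shift along the tool's x, y, z in cm, then the turn, a rotation vector about the tool's x, y, z in degrees. A call has 1 to 8 rows; each row is the pose to reach, as a shift and turn from the pose commanded when the call began, along the tool's axes at that moment; what a row does not reach only later rows make up. A row lasts 1/10 s, in which the tool goes at most 50 mm and 8.59 degrees, less where a joint would pass 70% of its speed; a pose out of reach is approached as far as the arm can. A call with a gripper value outside its range is refused whole. The fingers move at their own pace and stop on an object; FORCE is the grip in N (left out, the last holds). Time passes only in rows, so rows that repeat a pose let the fingers close. It gives the time, the measured TCP pose, the force, the opening and the grip force at its end, in the units of the state.
- env.observe(): the state, without advancing time (a new reading comes with each control period).
- cams.snapshot(name): name is "side" or "top" or "wrist"; returns a dict with "image" (420x560x3 uint8, red, green, blue), "depth" (420x560 float32, m along the optical axis (not along the pixel's ray), 0 where there is no reading), "vertical_fov" (degrees; the focal length in pixels is half the picture's height over the tangent of half this angle, whatever the lens; pixels are square), "cx", "cy" (the principal point, pixels), "position" and "attitude" of the camera in the world. Camera axes: x right, y up, looking along -z (the intrinsics and any distortion apply to the point x, -y, -z); pixel columns grow to the right and rows downward; lengths in m; the calibration is good to about 2 mm. A picture is of the moment at which its call begins.
- workorder.job_done(): hands the job in; it is judged then, once.
The state is a dict: "t": time; "q": joint angles; "dq": joint speeds; "effort": joint torques, N m; "position": TCP position; "ee_rot": TCP orientation; "force": force on the tool from outside, world axes, zero at the start; "torque": the same for the moment, N m; "grip_width": opening from 0.0 (shut) to 1.0 (fully open); "grip_force": force on a finger pad.
Only numpy, scipy, OpenCV 4.12 (cv2) and the standard library are available. Lean on these libraries where they do the work, as an engineer would, in place of code of your own. Each camera call takes 0.05 s, during which the arm holds its last target. There are 200 camera calls.

### The job

Close the small pressure pot so that it can be pressurised: take the loose lid by its handle, set it gently down on the pot so that it sits flat and fully home in the rim, then turn all three clamp knobs clockwise to their end stops so that every clamp finger bears on the lid. Leave the other things on the bench where they are, and let go of everything at the end.

Things in the scene. Friction and masses are not known exactly. Their poses are not given: they have to be found in the camera images.
- pot: Round aluminium pressure pot, fixed, 104 mm across (rim 120 mm), 80 mm high, gauge low on its front (-x), hose barb at the back, up to 142 mm high at the knobs. Three clamp bolts stand 78 mm from its axis: clamp_1 at the pot's +x, clamp_2 and clamp_3 120 and 240 degrees counter-clockwise from it, seen from above. Origin on its axis at bench height, z up.
- pot_rim (a point): Point on the pot's axis at the height of its flat rim, 80 mm above the bench; z up. The open bore is 88 mm wide; a steel cup inside ends 16 mm below the rim. With the lid home, its flange rests on the rim: the lid's origin is on the pot's axis, 7 mm below this point, at any yaw.
- lid: Loose round aluminium lid, about 0.4 kg, 104 mm across, lying right way up on the bench. Flange plate 10 mm thick; under it a spigot 84 mm wide and 7 mm deep with a 4 mm bevel, which enters the pot's bore; a black bridge handle on top. Origin at the centre of the spigot's underside, z up; flange from 7 to 17 mm, handle's bar from 33 to 49 mm above it.
- lid_handle (a point): Centre of the handle's straight black bar, which stands on two posts across the middle of the lid: 52 mm long (along x), 14 mm wide (along y), 16 mm high. 41 mm above the lid's origin, 24 mm above the flange's top. Axes as the lid's.
- clamp_1_knob (a point): Middle of clamp 1's black bar knob, on the bolt's axis: 44 mm long (along x), 12 mm wide (y), 24 mm high; 12 mm free height under it, then the steel clamp finger, on the same bolt: 16 mm wide, 8 mm thick, reaching 38 mm along +x, its underside 32 mm below this point. Turns with the bolt, which screws in: the knob sinks 4 mm (0.00255 m per rad) over the quarter turn.
- clamp_2_knob (a point): The same as point clamp_1_knob, for clamp 2.
- clamp_3_knob (a point): The same as point clamp_1_knob, for clamp 3.
- clamp_1 (a joint): Turn of bolt 1, rad: 0 open (finger clear of the lid), grows clockwise seen from above, 1.571 is the closed end stop (finger points at the pot's axis, over the lid's edge, and just touches it). Starts at 0.1 to 0.5; light friction (0.06 N m), stays where left. A lid not home is in the finger's way; a closed finger is in the lid's way.
- clamp_2 (a joint): The same as joint clamp_1, for clamp 2.
- clamp_3 (a joint): The same as joint clamp_1, for clamp 3.
- timer: Bystander: white timer, 62 x 62 x 18 mm, near the left end of the work. Origin at the centre of its underside.
- screwdriver: Bystander: small screwdriver with red handle, 145 mm long and 21 mm high, lying along the front edge of the bench. Origin at the centre of its underside.
- forceps: Bystander: steel forceps, 136 x 14 x 9 mm, lying on the right behind the lid. Origin at the centre of the underside.
- petri_dish: Bystander: petri dish, 59 mm across and 13 mm high, behind the pot. Origin at the centre of its underside. (Behind it shelves hang over the back of the bench, beyond x = 0.7 m and above z = 0.3 m: keep the wrist and forearm clear of them.)
- beaker_100: Bystander: small glass beaker, 53 mm across and 70 mm high, at the back on the right. Origin at the centre of its underside.
- slide_box: Bystander: flat box of microscope slides, 32 x 84 x 29 mm, at the right of the lid. Origin at the centre of its underside.
- felt_pen: Bystander: felt pen, 134 x 14 x 12 mm, on the right. Origin at the centre of its underside.
- beaker_tall: Bystander: tall glass beaker, 49 mm across and 86 mm high, behind the pot on the left. Origin at the centre of its underside.

How it is judged:
By the outcome, as a careful person would: the job done as asked, in the order asked, and still so for the second after the job is handed in, with the robot touching nothing.
It also fails if it takes over 64 s, if anything falls off the work surface, if the arm or the gripper's body presses on something with over 40 N, if the wrist force passes 120 N, or if a joint passes its speed limit or range.

## Working session

There is one attempt and no reset: what is moved stays moved. The work goes in short steps, Python scripts to look and compute and a shell command to move; the robot and the scene stay as the last step left them, time stands still between calls to the robot, and variables do not carry over. Pictures are saved under pics/ and viewed, at most 10 in all, crops included, and the job is handed in when it is done.

```bash
ls; mkdir -p pics; cat > h.py <<'E'
import numpy as np, cv2
from plant import env, cams, workorder
def snap(n,f=None):
    s=cams.snapshot(n)
    if f: cv2.imwrite('pics/'+f,s['image'][:,:,::-1])
    return s
def foc(s): return s['image'].shape[0]/2/np.tan(np.radians(s['vertical_fov'])/2)
def R(s):
    return np.array(s['attitude'])
def ray(s,u,v):
    f=foc(s); return R(s)@np.array([(u-s['cx'])/f,-(v-s['cy'])/f,-1.])
def onplane(s,u,v,z):
    d=ray(s,u,v); p=np.array(s['position']); return p+d*(z-p[2])/d[2]
def bydepth(s,u,v):
    return np.array(s['position'])+ray(s,u,v)*s['depth'][int(v),int(u)]
def cloud(s):
    v,u=np.mgrid[:420,:560]; f=foc(s)
    d=np.stack([(u-s['cx'])/f,-(v-s['cy'])/f,-np.ones(u.shape)],-1)@R(s).T
    return np.array(s['position'])+d*s['depth'][...,None]
E
python3 - <<'E'
from h import *
s=snap('top','top1.png'); print({k:v for k,v in s.items() if k not in('image','depth')})
s2=snap('side','side1.png'); print({k:v for k,v in s2.items() if k not in('image','depth')})
print(env.observe(), env.grasp_offset)
E
```

```text
pics
{'vertical_fov': 50.378858730963756, 'cx': 272.4979986616705, 'cy': 202.6450887148564, 'position': array([0.23305919, 0.01074694, 1.44241212]), 'attitude': array([[ 0.09691819,  0.9709055 , -0.21897347],
       [-0.99529074,  0.0949386 , -0.01957029],
       [ 0.00178813,  0.21983898,  0.97553453]])}
{'vertical_fov': 56.65826490057128, 'cx': 279.4275793412642, 'cy': 210.17694342156932, 'position': array([ 0.15588299, -0.92767096,  0.68682459]), 'attitude': array([[ 0.9325658 ,  0.16269615, -0.32225921],
       [-0.36028012,  0.47580118, -0.80237863],
       [ 0.0227874 ,  0.86437446,  0.50233209]])}
{'t': 0.1, 'q': array([ 1.12548018,  0.4266894 ,  0.0738288 ,  1.6065429 , -0.03408572,
        1.11077983, -0.06710612]), 'dq': array([-0.00105779, -0.00142626, -0.00042802, -0.00075577, -0.00020458,
       -0.00046636, -0.00041995]), 'effort': array([ 6.85374907e-03, -9.51534534e+01,  3.76993641e+00, -4.64412439e+01,
        1.95365312e-02,  6.38335754e-03, -1.75951072e-05]), 'position': array([ 0.19665625, -0.64533766,  0.23066664]), 'ee_rot': array([[ 9.56567248e-01,  2.91511449e-01, -4.19756802e-04],
       [ 2.91511738e-01, -9.56566639e-01,  1.08246068e-03],
       [-8.59756719e-05, -1.15781047e-03, -9.99999326e-01]]), 'force': array([-0.49879702,  0.09257877,  0.46082274]), 'torque': array([-0.01699766,  0.03952771, -0.00032182]), 'grip_force': 0.0, 'grip_width': 1.0003590175528565} 0.0187
```

View pics/top1.png

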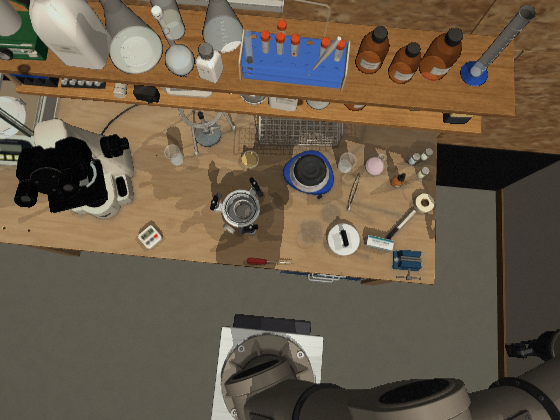

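View pics/side1.png

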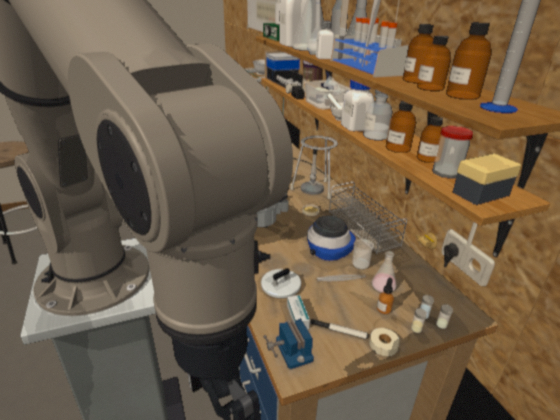

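The top view shows the lid at about (343,240) with its handle roughly vertical in the image. The pot is at (240,208), with knobs near (217,203), (255,187) and (252,228). The side view is mostly blocked by the arm.

```bash
python3 - <<'E'
from h import *
s=snap('top'); P=cloud(s); im=s['image']; hsv=cv2.cvtColor(im,cv2.COLOR_RGB2HSV)
cv2.imwrite('pics/c1.png',cv2.resize(im[165:275,190:400,::-1],None,fx=3.8,fy=3.8,interpolation=cv2.INTER_CUBIC))
for n,(u,v) in dict(bench=(300,260),lid=(333,245),potc=(240,208)).items(): print(n,bydepth(s,u,v).round(3))
dark=(hsv[...,2]<60)
u0,v0=330,222
def blobs(box,z0,z1,extra):
    m=np.zeros(dark.shape,bool); m[box[1]:box[3],box[0]:box[2]]=1
    m&=(P[...,2]>z0)&(P[...,2]<z1)&extra
    n,l,st,c=cv2.connectedComponentsWithStats(m.astype(np.uint8))
    for i in range(1,n):
        if st[i,4]<15: continue
        Q=P[l==i]; w,V=np.linalg.eigh(np.cov(Q[:,:2].T)); 
        print(st[i],c[i].round(1),Q.mean(0).round(4),'zmed',np.median(Q[:,2]).round(4),'yaw',np.degrees(np.arctan2(V[1,1],V[0,1])).round(1),'sd',np.sqrt(w).round(4),'mid',((Q.max(0)+Q.min(0))/2).round(3))
print('handle');blobs((322,220,362,260),.035,.065,dark)
print('lid');blobs((322,215,365,262),.008,.06,dark|True)
print('knobs');blobs((205,170,275,245),.115,.16,dark|True)
print('rim');blobs((205,170,275,245),.07,.09,dark|True)
E
```

```text
bench [ 0.377 -0.067  0.002]
lid [ 0.434 -0.168  0.01 ]
potc [0.526 0.144 0.009]
handle
[341 230   8  16  68] [344.4 237.7] [ 0.4556 -0.1975  0.0479] zmed 0.0481 yaw -160.0 sd [0.0038 0.0144] mid [ 0.457 -0.198  0.047]
lid
[327 223  33  33 820] [343.  238.8] [ 0.4561 -0.1972  0.0202] zmed 0.0176 yaw 82.4 sd [0.026  0.0261] mid [ 0.457 -0.198  0.031]
knobs
[250 177  10  14  71] [254.3 183.8] [0.5791 0.0976 0.1356] zmed 0.137 yaw -140.3 sd [0.0042 0.0121] mid [0.582 0.097 0.13 ]
[210 195   8  15  76] [213.7 202.3] [0.5104 0.2126 0.1351] zmed 0.1365 yaw 166.9 sd [0.0042 0.0119] mid [0.511 0.213 0.129]
[243 224  15   7  78] [250.2 227.2] [0.4457 0.0955 0.1351] zmed 0.1371 yaw 105.3 sd [0.0042 0.0119] mid [0.446 0.096 0.129]
rim
[214 187  46  40 603] [239.6 207.1] [0.515  0.1389 0.0797] zmed 0.0798 yaw 112.0 sd [0.0365 0.0398] mid [0.519 0.148 0.08 ]
[248 229   8   6  19] [252.  232.3] [0.4395 0.0919 0.0796] zmed 0.0798 yaw 114.7 sd [0.0032 0.008 ] mid [0.442 0.094 0.08 ]
```

View pics/c1.png

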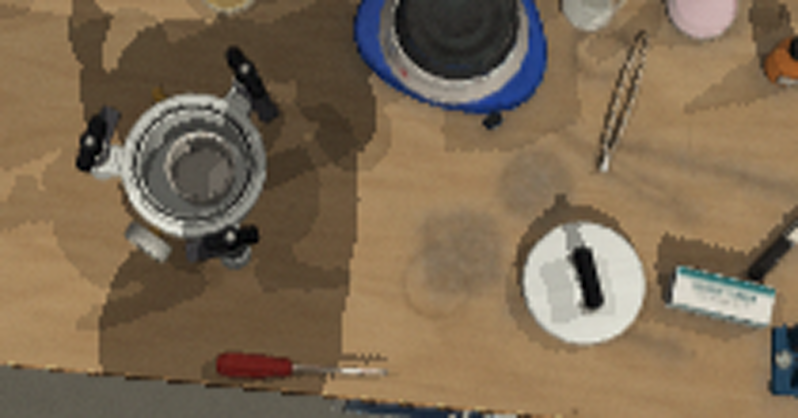

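The depth checks hold:
- The rim is at 0.080 and the handle top at 0.048.
- The knobs are 0.134 apart, against 0.135 expected, so the pot centre is about (0.512, 0.1355) and its yaw about -29.5°.
- The lid is at (0.456, -0.197).

I'll move over the lid now.

```bash
cat >> h.py <<'E'
def go(p,yaw=None):
    """print shift(cm), turn(deg) in tool axes to bring TCP to p, tool x yaw deg, tool down"""
    o=env.observe(); Rt=np.array(o['ee_rot']); 
    from scipy.spatial.transform import Rotation as Ro
    y=np.radians(yaw) if yaw is not None else np.arctan2(Rt[1,0],Rt[0,0])
    T=np.array([[np.cos(y),np.sin(y),0],[np.sin(y),-np.cos(y),0],[0,0,-1]])
    print('shift',(Rt.T@(np.array(p)-o['position'])*100).round(2),'turn',np.degrees(Ro.from_matrix(Rt.T@T).as_rotvec()).round(2),'t',o['t'],'q7',o['q'][6].round(2),'F',o['force'].round(1),'pos',o['position'].round(4),'grip',round(o['grip_width'],3))
E
python3 -m pendant '[0,2.4,-2.2,0,0,0,0, 0,5.5,-5.1,0,0,0,0, 0,8.6,-8,0,0,0,-1, 0,11.7,-10.9,0,0,0,-1, 0,14.8,-13.8,0,0,0,-2, 0,17.9,-16.7,0,0,0,-3, 0,21,-19.6,0,0,0,-3, 0,24.1,-22.5,0,0,0,-3]'
python3 -c "
from h import *
go([.456,-.197,.2],20)"
```

```text
t: 0.95
position: [0.3622, -0.3586, 0.2314]
ee_rot: [[0.94, 0.341, 0.0], [0.341, -0.94, -0.0], [0.0, 0.0, -1.0]]
force: [0.8, -1.0, -0.1]
grip_width: 1.001
grip_force: 0.0
shift [ 14.33 -11.99   3.14] turn [ 0.01 -0.   -0.06] t 0.95 q7 -0.59 F [ 0.8 -1.  -0.1] pos [ 0.3622 -0.3586  0.2314] grip 1.001
```

```bash

python3 -m pendant '[0,3,-2.5,0.5,0,0,0, 0,6,-5,1,0,0,0, 0,9,-7.5,1.5,0,0,0, 0,11.5,-9.6,2,0,0,0, 0,13.3,-11.1,2.5,0,0,0, 0,14.3,-12,3,0,0,0, 0,14.3,-12,3,0,0,0, 0,14.3,-12,3,0,0,0]'
python3 - <<'E'
from h import *
s=snap('wrist','w1.png'); P=cloud(s); hsv=cv2.cvtColor(s['image'],cv2.COLOR_RGB2HSV)
print(s['position'],s['attitude'],s['cx'],s['cy'],s['vertical_fov'])
near=np.hypot(P[...,0]-.456,P[...,1]+.197)<.065
m=near&(P[...,2]>.042)&(P[...,2]<.056)&(hsv[...,2]<90)
n,l,st,c=cv2.connectedComponentsWithStats(m.astype(np.uint8)); i=1+st[1:,4].argmax(); print(st[i])
pix=np.argwhere(l==i)[:,::-1]
Q=np.array([onplane(s,u,v,.049) for u,v in pix]); r=cv2.minAreaRect(Q[:,:2].astype(np.float32)*1000); print('bar',r, 'depth top',np.median(P[l==i][:,2]))
f=near&(P[...,2]>.012)&(P[...,2]<.022); Q=P[f]; print('flange circle',cv2.minEnclosingCircle(Q[:,:2].astype(np.float32)*1000),np.median(Q[:,2]))
go([.456,-.197,.2],20)
E
```

```text
t: 1.75
position: [0.4549, -0.1989, 0.2013]
ee_rot: [[0.94, 0.341, -0.0], [0.341, -0.94, 0.0], [-0.0, -0.0, -1.0]]
force: [-0.1, -0.2, -0.5]
grip_width: 0.998
grip_force: 0.0
[ 0.53418061 -0.16990844  0.34370153] [[ 0.34164443  0.88761487  0.30889952]
 [-0.9398278   0.32324642  0.11061397]
 [-0.00166806 -0.32810301  0.94464048]] 275.5897192519904 208.6829796973964 64.06715360231682
[270 159  15  54 681]
bar ((458.5596923828125, -198.30845642089844), (49.920345306396484, 12.072747230529785), 17.519542694091797) depth top 0.04819489092372581
flange circle ((456.37127685546875, -199.04202270507812), 52.017391204833984) 0.01677114608212915
shift [ 0.19 -0.18  0.14] turn [ 0.    0.01 -0.09] t 1.8 q7 -0.99 F [-0.4  0.3 -0.3] pos [ 0.4548 -0.1993  0.2014] grip 0.999
```

View pics/w1.png

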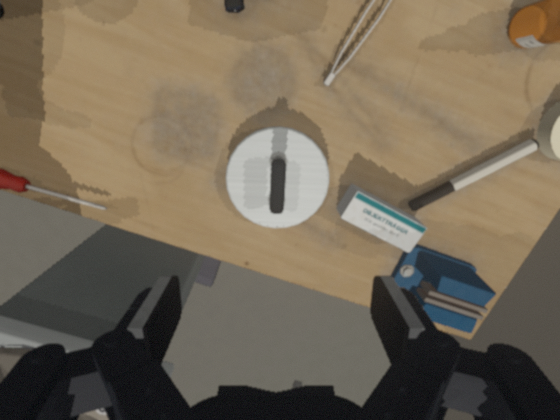

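The wrist view shows the lid at about (278,178) with its bar vertical in the picture. The slide box is just right of it at (382,220), so I'll approach half-closed. The bar centre is (0.457, -0.1987) and its yaw 17.5°.

```bash
python3 -c "
from h import *
go([.457,-.1987,.0235],17.5)"
```

```text
shift [ 0.23  0.02 17.79] turn [0.   0.01 2.41] t 1.8 q7 -0.99 F [-0.4  0.3 -0.3] pos [ 0.4548 -0.1993  0.2014] grip 0.999
```

```bash

python3 -m pendant '[0.5,0.2,0,2,0,0,2.4, 0.5,0.2,0,5,0,0,2.4, 0.5,0.2,0,8,0,0,2.4, 0.5,0.2,0,11,0,0,2.4, 0.5,0.2,0,13.5,0,0,2.4, 0.5,0.2,0,15.5,0,0,2.4, 0.5,0.2,0,17,0,0,2.4, 0.5,0.2,0,17.6,0,0,2.4]' 60
python3 -c "
from h import *
go([.457,-.1987,.0235],17.5)"
```

```text
t: 2.6
position: [0.4561, -0.1987, 0.0242]
ee_rot: [[0.954, 0.3, -0.002], [0.3, -0.954, 0.0], [-0.002, -0.001, -1.0]]
force: [0.4, 0.6, -0.0]
grip_width: 0.497
grip_force: 0.0
shift [0.09 0.03 0.07] turn [-0.04  0.09 -0.03] t 2.6 q7 -1.13 F [ 0.4  0.6 -0. ] pos [ 0.4561 -0.1987  0.0242] grip 0.497
```

```bash

python3 -m pendant '[0.8,0.1,0,0,0,0,0, 1,0.1,0,0,0,0,0, 1,0.1,0,0,0,0,0, 1,0.1,0,0,0,0,0, 1,0.1,0,0,0,0,0, 1,0.1,0,0,0,0,0, 1,0.1,0,-0.5,0,0,0, 1,0.1,0,-1.5,0,0,0]' 60
python3 -c "
from h import *
go([.457,-.1987,.24])"
```

```text
t: 3.4
position: [0.4575, -0.1974, 0.0405]
ee_rot: [[0.953, 0.302, -0.001], [0.302, -0.953, 0.001], [-0.001, -0.001, -1.0]]
force: [0.1, -0.2, -3.4]
grip_width: 0.146
grip_force: 58.7
shift [ -0.11   0.09 -19.95] turn [-0.05  0.05 -0.  ] t 3.4 q7 -1.12 F [ 0.1 -0.2 -3.4] pos [ 0.4575 -0.1974  0.0405] grip 0.146
```

Lid is held (about 3.4 N). I'll lift it clear and carry it over the pot.

```bash

python3 -m pendant '[1,0,0,-2,0,0,0, 1,0,0,-5,0,0,0, 1,0,0,-8,0,0,0, 1,0,0,-11,0,0,0, 1,0,0,-14,0,0,0, 1,0,0,-16.5,0,0,0, 1,0,0,-18,0,0,0, 1,0,0,-18,0,0,0]'
python3 -c "
from h import *
go([.512,.1355,.22],20)"
```

```text
t: 4.2
position: [0.4588, -0.1978, 0.2229]
ee_rot: [[0.953, 0.301, 0.004], [0.301, -0.953, -0.001], [0.003, 0.002, -1.0]]
force: [-0.2, 0.0, -3.9]
grip_width: 0.154
grip_force: 58.9
shift [ 15.12 -30.17   0.26] turn [ 0.14 -0.17 -2.46] t 4.2 q7 -1.03 F [-0.2  0.  -3.9] pos [ 0.4588 -0.1978  0.2229] grip 0.154
```

```bash

python3 -m pendant '[1,1,-2,0,0,0,0, 1,2.5,-5,0,0,0,0, 1,4.2,-8.4,0,0,0,0, 1,6,-12,0,0,0,0, 1,7.8,-15.6,0,0,0,0, 1,9.6,-19.2,0,0,0,0, 1,11.2,-22.2,0,0,0,0, 1,12.4,-24.8,0,0,0,0]' >/dev/null
python3 -c "
from h import *
go([.512,.1355,.22],17.5)"
```

```text
shift [ 2.79 -5.12 -0.04] turn [-0.03  0.05  0.12] t 5.0 q7 -1.64 F [ 0.8 -0.8 -4.4] pos [0.5009 0.0783 0.2196] grip 0.152
```

```bash
python3 - <<'E'
from h import *
from scipy.optimize import least_squares
s=snap('wrist','w2.png'); P=cloud(s); 
def fit(Q):
    r=least_squares(lambda a:np.hypot(Q[:,0]-a[0],Q[:,1]-a[1])-a[2],[*Q[:,:2].mean(0),.05],loss='soft_l1',f_scale=.001); return r.x.round(4),len(Q)
o=env.observe(); print(o['position'])
m=(P[...,2]>.075)&(P[...,2]<.085)&(np.hypot(P[...,0]-.512,P[...,1]-.1355)<.068)
mu=cv2.morphologyEx(m.astype(np.uint8),cv2.MORPH_OPEN,np.ones((3,3)))
Q=P[mu>0]; print('rim pts',len(Q))
rr=np.hypot(Q[:,0]-.512,Q[:,1]-.1355)
print(np.percentile(rr,[1,50,99]))
# inner edge and outer edge by angle
a=np.arctan2(Q[:,1]-.1355,Q[:,0]-.512)
I=[];O=[]
for k in np.arange(-np.pi,np.pi,.12):
    w=(a>=k)&(a<k+.12)
    if w.sum()>15: 
        q=Q[w]; r=rr[w]; I.append(q[r.argmin()]);O.append(q[r.argmax()])
print('inner',fit(np.array(I)),'outer',fit(np.array(O)))
L=(P[...,2]>.18)&(P[...,2]<.24)&(np.hypot(P[...,0]-o['position'][0],P[...,1]-o['position'][1])<.06)
Q=P[L]; print('lid',len(Q),np.percentile(Q[:,2],[5,50,95]) if len(Q) else '')
k=(P[...,2]>.13)&(P[...,2]<.15)&(np.hypot(P[...,0]-.512,P[...,1]-.1355)<.11)
n,l,st,c=cv2.connectedComponentsWithStats(k.astype(np.uint8))
for i in range(1,n):
    if st[i,4]<40: continue
    q=P[l==i]; r=cv2.minAreaRect(q[:,:2].astype(np.float32)*1000); print(st[i],r,np.median(q[:,2]))
E
```

```text
[0.50116976 0.08282833 0.2197751 ]
rim pts 5629
[0.04274612 0.05314216 0.06683465]
inner (array([0.5136, 0.1353, 0.0437]), 36) outer (array([0.5138, 0.1356, 0.0598]), 36)
lid 21283 [0.20880508 0.21014149 0.23428137]
[ 267   59   37   69 1384] ((581.8746948242188, 97.75689697265625), (43.58845520019531, 16.619977951049805), 31.80194854736328) 0.13693485432124575
[  73  113   39   61 1389] ((512.1591796875, 212.66285705566406), (16.763891220092773, 43.17506408691406), 68.64481353759766) 0.13713528944476988
```

View pics/w2.png

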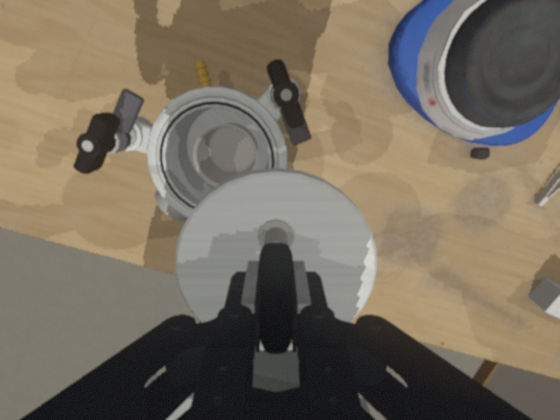

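The lid hangs level in the gripper at about (276,270), with the pot bore at (218,155) and knobs 1 and 2 at (288,100) and (95,143). The rim fits give (0.5137, 0.1354) with both radii correct. Next I'll measure how far the held lid is off the TCP, using the same camera.

```bash
python3 - <<'E'
from h import *
from scipy.optimize import least_squares
s=snap('wrist'); P=cloud(s); o=env.observe(); print(o['position'])
L=(P[...,2]>.203)&(P[...,2]<.217)&(np.hypot(P[...,0]-o['position'][0],P[...,1]-o['position'][1])<.065)
Q=P[L]; A=np.c_[Q[:,:2],np.ones(len(Q))]; c=np.linalg.lstsq(A,Q[:,2],rcond=None)[0]; print('tilt',c[:2],'z',np.median(Q[:,2]))
m=L.astype(np.uint8); cn=max(cv2.findContours(m,0,cv2.CHAIN_APPROX_NONE)[0],key=len)[:,0]
q=np.array([P[v,u] for u,v in cn]); rt=np.hypot(*(q[:,:2]-o['position'][:2]).T); q=q[rt>.044]
r=least_squares(lambda a:np.hypot(q[:,0]-a[0],q[:,1]-a[1])-a[2],[*o['position'][:2],.052],loss='soft_l1',f_scale=.001).x
off=r[:2]-o['position'][:2]; print(len(q),'lid circle',r,'offset',off, 'tool xy',np.array(o['ee_rot']).T@[*off,0])
t=np.array([.5137,.1354])-off; print(t); go([*t,.19],17.5)
E
```

```text
[0.50096103 0.08038721 0.21963999]
tilt [-0.00612476  0.00288856] z 0.2102969195413421
422 lid circle [0.49955206 0.08288051 0.05123912] offset [-0.00140896  0.00249331] tool xy [-5.76936079e-04 -2.80514942e-03  5.39372086e-06]
[0.51510896 0.13290669]
shift [ 2.96 -4.56  2.97] turn [-0.11  0.02  0.35] t 5.1 q7 -1.64 F [-0.3 -0.7 -3.4] pos [0.501  0.0804 0.2196] grip 0.152
```

```bash

python3 -m pendant '[1,0.8,-1.2,0.4,0,0,0, 1,1.7,-2.6,0.8,0,0,0, 1,2.4,-3.8,1.2,0,0,0, 1,2.9,-4.5,1.6,0,0,0, 1,2.9,-4.6,2,0,0,0, 1,2.9,-4.6,2,0,0,0, 1,2.9,-4.6,2,0,0,0]'
python3 - <<'E'
from h import *
from scipy.optimize import least_squares
s=snap('wrist'); P=cloud(s); o=env.observe(); print(o['position'])
zt=o['position'][2]-.0095
L=(abs(P[...,2]-zt)<.007)&(np.hypot(P[...,0]-o['position'][0],P[...,1]-o['position'][1])<.065)
cn=max(cv2.findContours(L.astype(np.uint8),0,cv2.CHAIN_APPROX_NONE)[0],key=len)[:,0]
q=np.array([P[v,u] for u,v in cn]); rt=np.hypot(*(q[:,:2]-o['position'][:2]).T); q=q[rt>.044]
r=least_squares(lambda a:np.hypot(q[:,0]-a[0],q[:,1]-a[1])-a[2],[*o['position'][:2],.052],loss='soft_l1',f_scale=.001).x
print('lid circle',r,'err tool xy cm',100*(np.array(o['ee_rot']).T@[.5137-r[0],.1354-r[1],0]))
go([.515,.133,.1],17.5)
E
```

```text
t: 5.8
position: [0.5151, 0.1279, 0.2002]
ee_rot: [[0.954, 0.301, -0.0], [0.301, -0.954, -0.0], [-0.001, 0.0, -1.0]]
force: [-0.6, -0.1, -3.7]
grip_width: 0.147
grip_force: 59.2
[0.51521123 0.12803131 0.20037257]
lid circle [0.51347111 0.12791212 0.05121782] err tool xy cm [ 2.46958975e-01 -7.07261632e-01 -2.02983508e-04]
shift [ 0.13 -0.48 10.04] turn [ 0.01  0.01 -0.  ] t 5.85 q7 -1.76 F [ 0.1 -0.4 -4. ] pos [0.5152 0.128  0.2004] grip 0.148
```

```bash

python3 -m pendant '[1,0.1,-0.4,0.5,0,0,0, 1,0.2,-0.7,2,0,0,0, 1,0.2,-0.7,4,0,0,0, 1,0.2,-0.7,6,0,0,0, 1,0.2,-0.7,7.5,0,0,0, 1,0.2,-0.7,8.3,0,0,0, 1,0.2,-0.7,8.6,0,0,0, 1,0.2,-0.7,8.6,0,0,0]'
python3 - <<'E'
from h import *
s=snap('top'); cv2.imwrite('pics/t2.png',cv2.resize(s['image'][160:250,180:300,::-1],None,fx=6,fy=6,interpolation=cv2.INTER_CUBIC))
s=snap('wrist','w3.png'); go([.515,.135,.097],17.5)
E
```

```text
t: 6.65
position: [0.5151, 0.1362, 0.1143]
ee_rot: [[0.953, 0.302, -0.0], [0.302, -0.953, 0.0], [-0.0, -0.0, -1.0]]
force: [0.7, 0.5, -4.1]
grip_width: 0.151
grip_force: 59.1
shift [-0.09  0.11  1.8 ] turn [ 0.   -0.06  0.04] t 6.75 q7 -1.84 F [ 0.4  0.1 -4. ] pos [0.5155 0.1363 0.115 ] grip 0.151
```

View pics/w3.png

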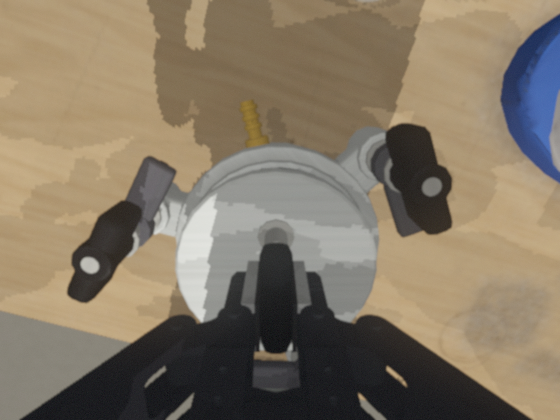

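The lid (278,245) sits concentric over the rim, about 1 cm above it, and both visible clamp fingers point clear. I'll lower it slowly while watching the force.

```bash

python3 -m pendant '[1,0,0,0.2,0,0,0, 1,0,0,0.4,0,0,0, 1,0,0,0.6,0,0,0, 1,0,0,0.8,0,0,0, 1,0,0,0.9,0,0,0, 1,0,0,1.0,0,0,0, 1,0,0,1.1,0,0,0, 1,0,0,1.2,0,0,0]'
python3 -m pendant '[1,0,0,0.1,0,0,0, 1,0,0,0.2,0,0,0, 1,0,0,0.3,0,0,0, 1,0,0,0.35,0,0,0, 1,0,0,0.4,0,0,0]'
```

```text
t: 7.55
position: [0.5151, 0.1361, 0.1023]
ee_rot: [[0.953, 0.301, 0.0], [0.301, -0.953, 0.0], [0.0, -0.0, -1.0]]
force: [-0.5, -0.6, -3.9]
grip_width: 0.149
grip_force: 59.1
t: 8.05
position: [0.5151, 0.1361, 0.0992]
ee_rot: [[0.954, 0.301, 0.0], [0.301, -0.954, -0.0], [0.0, 0.0, -1.0]]
force: [-10.6, -4.4, 25.5]
grip_width: 0.146
grip_force: 63.3
```

Contact comes about 2 mm above home, and the rim is pushing the lid towards -x. I'll ease up, shift 2 mm along -x and try again.

```bash

python3 -m pendant '[1,0,0,-0.25,0,0,0, 1,-0.2,0,-0.25,0,0,0, 1,-0.2,0,-0.15,0,0,0, 1,-0.2,0,-0.05,0,0,0, 1,-0.2,0,0,0,0,0, 1,-0.2,0,0.05,0,0,0]'
python3 -c "
from h import *
go([.515,.135,.097],17.5)"
```

```text
t: 8.65
position: [0.5144, 0.1355, 0.0992]
ee_rot: [[0.954, 0.301, 0.003], [0.301, -0.954, 0.0], [0.003, 0.001, -1.0]]
force: [-4.2, -4.1, 28.3]
grip_width: 0.147
grip_force: 63.8
shift [0.04 0.07 0.22] turn [ 0.03 -0.15  0.02] t 8.65 q7 -1.86 F [-4.2 -4.1 28.3] pos [0.5144 0.1355 0.0992] grip 0.147
```

```bash
python3 -m pendant '[1,0,0,-0.08,0,0,0, 1,0,0,-0.08,0,0,0]'
python3 - <<'E'
from h import *
for n in('wrist','top'):
    s=snap(n); P=cloud(s); r=np.hypot(P[...,0]-.5135,P[...,1]-.1354)
    for nm,a,b,z0,z1 in(('flange',.03,.048,.083,.105),('rim',.0545,.058,.070,.0865)):
        Q=P[(r>a)&(r<b)&(P[...,2]>z0)&(P[...,2]<z1)]
        if len(Q)>10:
            c=np.linalg.lstsq(np.c_[Q[:,:2]-[.5135,.1354],np.ones(len(Q))],Q[:,2],rcond=None)[0]; print(n,nm,len(Q),'z',np.median(Q[:,2]).round(4),'plane',c.round(4))
go([.515,.135,.097],17.5)
E
```

```text
t: 8.85
position: [0.5144, 0.1355, 0.0993]
ee_rot: [[0.954, 0.301, 0.003], [0.301, -0.954, 0.001], [0.003, 0.0, -1.0]]
force: [5.4, -1.8, 1.9]
grip_width: 0.147
grip_force: 60.1
wrist flange 11744 z 0.0898 plane [0.0004 0.0016 0.0898]
wrist rim 2603 z 0.0788 plane [-0.0004  0.0015  0.0788]
top rim 11 z 0.0816 plane [-0.4717  0.7216  0.0331]
shift [0.04 0.07 0.23] turn [ 0.01 -0.15  0.02] t 8.95 q7 -1.86 F [ 5.4 -1.3  4.6] pos [0.5144 0.1355 0.0993] grip 0.149
```

The flange is parallel to the rim within 0.1° and at z = 0.090, so the lid is home. I'll release it and rise.

```bash

python3 -m pendant '[0.6,0,0,0,0,0,0, 0.6,0,0,0,0,0,0, 0.6,0,0,0,0,0,0, 0.6,0,0,-1,0,0,0, 0.6,0,0,-4,0,0,0, 0.6,0,0,-8,0,0,0, 0.6,0,0,-10,0,0,0, 0.6,0,0,-10,0,0,0]'
python3 -m pendant '[0.6,0,0,0,0,0,0, 0.6,0,0,0,0,0,0]' >/dev/null
python3 - <<'E'
from h import *
s=snap('wrist','w4.png'); P=cloud(s); r=np.hypot(P[...,0]-.5135,P[...,1]-.1354)
for nm,a,b,z0,z1 in(('flange',.03,.048,.083,.105),('rim',.0545,.058,.070,.0865)):
    Q=P[(r>a)&(r<b)&(P[...,2]>z0)&(P[...,2]<z1)]
    c=np.linalg.lstsq(np.c_[Q[:,:2]-[.5135,.1354],np.ones(len(Q))],Q[:,2],rcond=None)[0]; print(nm,len(Q),'z',np.median(Q[:,2]).round(4),'plane',c.round(4))
s2=snap('top')
for nm,s in(('wrist',s),('top',s2)):
  P=cloud(s); k=(P[...,2]>.13)&(P[...,2]<.145)&(abs(np.hypot(P[...,0]-.5135,P[...,1]-.1354)-.078)<.03)
  n,l,st,c=cv2.connectedComponentsWithStats(k.astype(np.uint8))
  for i in range(1,n):
    if st[i,4]<25: continue
    q=np.array([onplane(s,u,v,.137) for v,u in np.argwhere(l==i)]); rr=cv2.minAreaRect(q[:,:2].astype(np.float32)*1000); print(nm,st[i],np.round(q.mean(0),4),np.round(rr[0]+rr[1]+(rr[2],),1))
go([.515,.135,.2],17.5)
E
```

```text
t: 9.75
position: [0.5145, 0.1361, 0.2023]
ee_rot: [[0.953, 0.301, 0.005], [0.301, -0.953, 0.001], [0.005, 0.0, -1.0]]
force: [0.1, -0.6, 0.0]
grip_width: 0.401
grip_force: 0.0
flange 6561 z 0.0898 plane [0.0001 0.001  0.0898]
rim 1355 z 0.0788 plane [-0.0004  0.001   0.0788]
wrist [ 350  108   37   70 1545] [0.5826 0.0997 0.137 ] [582.3  99.2  43.6  16.8  47.7]
wrist [ 141  162   42   62 1363] [0.5139 0.2121 0.137 ] [513.5 212.3  16.8  44.5  69.6]
wrist [272 307  44  26 807] [0.4483 0.1012 0.137 ] [447.  101.7  22.   30.5  25.7]
top [210 201   5   9  33] [0.5013 0.2163 0.137 ] [501.3 216.3  24.5  12.    5.6]
shift [ 0.21  0.11 -0.21] turn [-0.01  0.08  0.05] t 10.05 q7 -1.78 F [0.2 0.1 0. ] pos [0.5127 0.1354 0.1979] grip 0.406
```

View pics/w4.png

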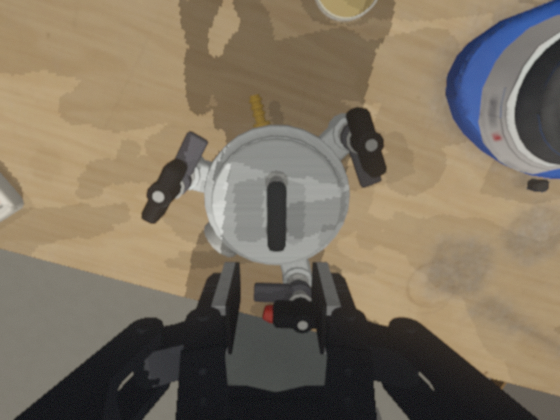

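The lid is seated at (277,195), level, with the flange at 0.090. The knobs are at (370,145), (165,190) and (300,312), and turning clockwise swings each finger in towards the pot. One more measurement, of the knob top faces only.

```bash
python3 - <<'E'
from h import *
s=snap('wrist'); P=cloud(s); cen=np.array([.5135,.1355])
for i,a in enumerate((-28.9,91.1,211.1)):
    c=cen+.078*np.array([np.cos(np.radians(a)),np.sin(np.radians(a))])
    d=np.hypot(P[...,0]-c[0],P[...,1]-c[1]); m=(d<.028)
    T=m&(abs(P[...,2]-.1365)<.0022); Q=P[T][:,:2]; w,V=np.linalg.eigh(np.cov(Q.T))
    ya=np.degrees(np.arctan2(V[1,1],V[0,1]))%180
    F=m&(P[...,2]>.09)&(P[...,2]<.106); G=P[F]
    print(i+1,'pred',c.round(4),'mean',Q.mean(0).round(4),'rect',np.round(cv2.minAreaRect(Q.astype(np.float32)*1000)[1],1),'yaw',ya.round(1),'sd',np.sqrt(w).round(4),'q deg',((a+180+90-ya)%180).round(1),'n',len(Q))
go([.5818,.0978,.16],40); go([.5818,.0978,.16],-140)
E
```

```text
1 pred [0.5818 0.0978] mean [0.5825 0.099 ] rect [42.2 16.3] yaw 39.9 sd [0.0036 0.0114] q deg 21.2 n 1347
2 pred [0.512  0.2135] mean [0.5133 0.2125] rect [16.4 43. ] yaw 167.4 sd [0.0037 0.0119] q deg 13.7 n 1110
3 pred [0.4467 0.0952] mean [0.4468 0.1005] rect [16.8 30.4] yaw 105.3 sd [0.0039 0.0084] q deg 15.8 n 610
shift [5.46 5.67 3.78] turn [ -0.03   0.08 -22.44] t 10.1 q7 -1.78 F [ 0.1  0.2 -0.4] pos [0.5127 0.1354 0.1979] grip 0.401
shift [5.46 5.67 3.78] turn [1.1000e-01 4.0000e-02 1.5756e+02] t 10.1 q7 -1.78 F [ 0.1  0.2 -0.4] pos [0.5127 0.1354 0.1979] grip 0.401
```

Yaws agree with the top view: 39.9, 167.4 and 105.3°, leaving turns of about 69, 76 and 75°. To stay inside joint 7's range I'll do clamp 2, then clamp 1 (gripped at yaw 220°), then clamp 3.

```bash

python3 -m pendant '[0.6,0,0,0,0,0,-8, 0.6,0.3,-1,0,0,0,-16, 0.6,0.7,-2.2,0,0,0,-24, 0.6,1.1,-3.5,0,0,0,-32, 0.6,1.5,-4.8,0,0,0,-40, 0.6,1.9,-6,0,0,0,-48, 0.6,2.2,-7,0,0,0,-56, 0.6,2.4,-7.4,0,0,0,-64]' >/dev/null
python3 -m pendant '[0.6,0,0,0,0,0,-8, 0.6,0,0,0,0,0,-16, 0.6,0,0,0,0,0,-24, 0.6,0,0,0,0,0,-32, 0.6,0,0,0,0,0,-40, 0.6,0,0,0,0,0,-48, 0.6,0,0,0,0,0,-56, 0.6,0,0,0,0,0,-64]' >/dev/null
python3 -m pendant '[0.6,0,0,0,0,0,-8, 0.6,0,0,0,0,0,-16, 0.6,0,0,0,0,0,-22, 0.6,0,0,0,0,0,-22, 0.6,0,0,0,0,0,-22]'
python3 -c "
from h import *
go([.5125,.213,.109],167.4)"
```

```text
t: 12.2
position: [0.5136, 0.2132, 0.1983]
ee_rot: [[-0.976, 0.219, -0.001], [0.219, 0.976, 0.0], [0.001, 0.0, -1.0]]
force: [0.7, 0.3, -0.1]
grip_width: 0.401
grip_force: 0.0
shift [ 0.1  -0.04  8.93] turn [ 0.   -0.05 -0.05] t 12.2 q7 0.47 F [ 0.7  0.3 -0.1] pos [0.5136 0.2132 0.1983] grip 0.401
```

```bash

python3 -m pendant '[0.6,0.1,0,1.5,0,0,0, 0.6,0.1,0,4,0,0,0, 0.6,0.1,0,6,0,0,0, 0.6,0.1,0,7.5,0,0,0, 0.6,0.1,0,8.5,0,0,0, 0.6,0.1,0,8.9,0,0,0, 0.6,0.1,0,8.9,0,0,0, 0.6,0.1,0,8.9,0,0,0]' 
python3 -m pendant '[0.8,0,0,0,0,0,0, 0.9,0,0,0,0,0,0, 1,0,0,0,0,0,0, 1,0,0,0,0,0,0, 1,0,0,0,0,0,0]' 40
```

```text
t: 13.0
position: [0.5131, 0.2138, 0.1102]
ee_rot: [[-0.976, 0.216, 0.001], [0.216, 0.976, 0.0], [-0.001, 0.001, -1.0]]
force: [0.7, 0.5, -0.2]
grip_width: 0.401
grip_force: 0.0
t: 13.5
position: [0.513, 0.2129, 0.1103]
ee_rot: [[-0.976, 0.216, 0.001], [0.216, 0.976, -0.001], [-0.001, -0.001, -1.0]]
force: [-2.5, -4.3, 8.1]
grip_width: 0.137
grip_force: 41.4
```

```bash

python3 -m pendant '[1,0,0,0.04,0,0,8, 1,0,0,0.07,0,0,16, 1,0,0,0.11,0,0,24, 1,0,0,0.14,0,0,32, 1,0,0,0.18,0,0,40, 1,0,0,0.21,0,0,48, 1,0,0,0.25,0,0,56, 1,0,0,0.28,0,0,64]' 
python3 -m pendant '[1,0,0,0.02,0,0,5, 1,0,0,0.05,0,0,10, 1,0,0,0.06,0,0,13, 1,0,0,0.06,0,0,14, 1,0,0,0.06,0,0,14]' 
python3 -c "
from h import *
o=env.observe();print(o['torque'])
go([.5125,.213,.109],91.1)"
```

```text
t: 14.3
position: [0.5126, 0.2123, 0.1074]
ee_rot: [[-0.228, 0.974, -0.0], [0.974, 0.228, -0.002], [-0.002, -0.001, -1.0]]
force: [-5.7, -7.6, 9.8]
grip_width: 0.128
grip_force: 41.8
t: 14.8
position: [0.5124, 0.2122, 0.1068]
ee_rot: [[0.009, 1.0, -0.0], [1.0, -0.009, -0.002], [-0.002, -0.0, -1.0]]
force: [-7.0, -9.9, 12.9]
grip_width: 0.135
grip_force: 42.5
[-2.08710885  1.37593063  0.53974167]
shift [ 0.07  0.01 -0.22] turn [-0.02  0.14 -1.6 ] t 14.8 q7 -0.82 F [-7.  -9.9 12.9] pos [0.5124 0.2122 0.1068] grip 0.135
```

The torque rose to 0.54 N·m at the predicted closed yaw, so clamp 2 is at its stop. On to clamp 1.

```bash

python3 -m pendant '[0.8,0,0,0,0,0,-1, 0.6,0,0,0,0,0,-1, 0.6,0,0,0,0,0,-1, 0.6,0,0,-1,0,0,-1, 0.6,0,0,-3.5,0,0,-1, 0.6,0,0,-6.5,0,0,-1, 0.6,0,0,-7.5,0,0,-1, 0.6,0,0,-7.5,0,0,-1]' 
python3 -c "
from h import *
s=snap('wrist','w5.png'); go([.582,.0978,.18],220)"
```

```text
t: 15.6
position: [0.5136, 0.214, 0.1832]
ee_rot: [[-0.009, 1.0, 0.003], [1.0, 0.009, 0.001], [0.001, 0.003, -1.0]]
force: [-0.0, -0.2, -0.7]
grip_width: 0.402
grip_force: 0.0
shift [-11.63   6.79   0.19] turn [ 6.0000e-02  8.0000e-02 -1.2947e+02] t 15.65 q7 -0.73 F [ 0.5 -0.1  0.4] pos [0.513  0.2135 0.1818] grip 0.396
```

View pics/w5.png

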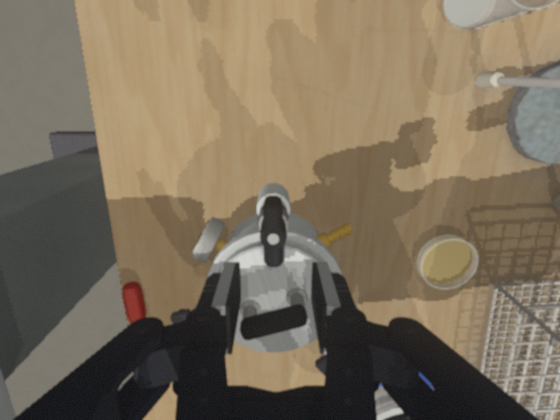

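Knob 2 (272,228) now points radially at the lid (275,300), so it is closed.

```bash

python3 -m pendant '[0.6,-1,0.6,0,0,0,-8, 0.6,-2.5,1.5,0,0,0,-16, 0.6,-4.2,2.4,0,0,0,-24, 0.6,-6,3.5,0,0,0,-32, 0.6,-7.8,4.6,0,0,0,-40, 0.6,-9.6,5.6,0,0,0,-48, 0.6,-11,6.4,0,0,0,-56, 0.6,-11.6,6.8,0,0,0,-64]' >/dev/null
python3 -m pendant '[0.6,0,0,0,0,0,-8, 0.6,0,0,0,0,0,-16, 0.6,0,0,0,0,0,-24, 0.6,0,0,0,0,0,-32, 0.6,0,0,0,0,0,-40, 0.6,0,0,0,0,0,-48, 0.6,0,0,0,0,0,-56, 0.6,0,0,0,0,0,-64]' 
python3 -m pendant '[0.6,0,0,0,0,0,-1, 0.6,0,0,0,0,0,-1, 0.6,0,0,0,0,0,-1]'
python3 -c "
from h import *
go([.582,.0978,.109],220)"
```

```text
t: 17.25
position: [0.5813, 0.0981, 0.18]
ee_rot: [[-0.778, -0.628, -0.002], [-0.628, 0.778, 0.0], [0.001, 0.001, -1.0]]
force: [-0.3, 0.1, -0.6]
grip_width: 0.399
grip_force: 0.0
t: 17.55
position: [0.5817, 0.0982, 0.1808]
ee_rot: [[-0.773, -0.634, -0.001], [-0.634, 0.773, 0.0], [0.0, 0.0, -1.0]]
force: [0.1, 0.2, -0.6]
grip_width: 0.4
grip_force: 0.0
shift [-0.   -0.05  7.18] turn [ 0.03 -0.02 -0.64] t 17.55 q7 1.51 F [ 0.1  0.2 -0.6] pos [0.5817 0.0982 0.1808] grip 0.4
```

```bash

python3 -m pendant '[0.6,0,0,1.5,0,0,0, 0.6,0,0,4,0,0,0, 0.6,0,0,5.8,0,0,0, 0.6,0,0,6.8,0,0,0, 0.6,0,0,7.2,0,0,0, 0.6,0,0,7.2,0,0,0]' 
python3 -m pendant '[0.8,0,0,0,0,0,0, 0.9,0,0,0,0,0,0, 1,0,0,0,0,0,0, 1,0,0,0,0,0,0, 1,0,0,0,0,0,0]' 40
python3 -m pendant '[1,0,0,0.04,0,0,8, 1,0,0,0.07,0,0,16, 1,0,0,0.11,0,0,24, 1,0,0,0.14,0,0,32, 1,0,0,0.18,0,0,40, 1,0,0,0.21,0,0,48, 1,0,0,0.25,0,0,55, 1,0,0,0.27,0,0,60]'
python3 -c "
from h import *
o=env.observe();print(o['torque'])
go([.582,.0978,.106],151.1)"
```

```text
t: 18.15
position: [0.5818, 0.0984, 0.109]
ee_rot: [[-0.771, -0.637, -0.0], [-0.637, 0.771, 0.0], [0.0, 0.0, -1.0]]
force: [0.6, -0.3, 0.2]
grip_width: 0.398
grip_force: 0.0
t: 18.65
position: [0.5826, 0.098, 0.1101]
ee_rot: [[-0.771, -0.636, 0.002], [-0.636, 0.771, -0.0], [-0.001, -0.001, -1.0]]
force: [0.6, -2.7, 7.3]
grip_width: 0.13
grip_force: 42.2
t: 19.45
position: [0.5828, 0.0975, 0.1074]
ee_rot: [[-0.935, 0.355, 0.002], [0.355, 0.935, -0.001], [-0.002, -0.0, -1.0]]
force: [3.3, -5.9, 5.9]
grip_width: 0.131
grip_force: 42.1
[-1.15319468 -0.61950233  0.08015487]
shift [0.09 0.   0.14] turn [0.   0.12 8.11] t 19.45 q7 0.53 F [ 3.3 -5.9  5.9] pos [0.5828 0.0975 0.1074] grip 0.131
```

```bash

python3 -m pendant '[1,0,0,0.02,0,0,4, 1,0,0,0.04,0,0,7, 1,0,0,0.04,0,0,9, 1,0,0,0.04,0,0,10, 1,0,0,0.04,0,0,10]'
python3 -c "
from h import *
o=env.observe();print(o['torque'])
go([.582,.0978,.106],151.1)"
```

```text
t: 19.95
position: [0.5828, 0.0974, 0.107]
ee_rot: [[-0.862, 0.508, 0.002], [0.508, 0.862, -0.001], [-0.002, 0.0, -1.0]]
force: [3.2, -6.3, 7.7]
grip_width: 0.131
grip_force: 42.9
[-1.27702027 -0.56402238  0.52358003]
shift [ 0.09 -0.    0.1 ] turn [ 0.01  0.13 -1.61] t 19.95 q7 0.38 F [ 3.2 -6.3  7.7] pos [0.5828 0.0974 0.107 ] grip 0.131
```

Clamp 1 is at its stop (0.52 N·m). On to clamp 3.

```bash

python3 -m pendant '[0.8,0,0,0,0,0,-1, 0.6,0,0,0,0,0,-1, 0.6,0,0,0,0,0,-1, 0.6,0,0,-1,0,0,-1, 0.6,0,0,-3.5,0,0,-1, 0.6,0,0,-6.5,0,0,-1, 0.6,0,0,-7.5,0,0,-1, 0.6,0,0,-7.5,0,0,-1]' 
python3 -c "
from h import *
go([.4465,.0953,.18],105.3)"
```

```text
t: 20.75
position: [0.5826, 0.0985, 0.1831]
ee_rot: [[-0.871, 0.492, 0.003], [0.492, 0.871, 0.0], [-0.002, 0.002, -1.0]]
force: [-0.2, -0.4, -1.5]
grip_width: 0.402
grip_force: 0.0
shift [11.7  -6.97  0.27] turn [ 0.14  0.09 45.23] t 20.75 q7 0.46 F [-0.2 -0.4 -1.5] pos [0.5826 0.0985 0.1831] grip 0.402
```

```bash

python3 -m pendant '[0.6,1,-0.6,0,0,0,5, 0.6,2.5,-1.5,0,0,0,11, 0.6,4.3,-2.6,0,0,0,18, 0.6,6.2,-3.7,0,0,0,25, 0.6,8.2,-4.9,0,0,0,32, 0.6,10,-6,0,0,0,39, 0.6,11.2,-6.7,0.2,0,0,44, 0.6,11.7,-7,0.2,0,0,45]' >/dev/null
python3 -m pendant '[0.6,0,0,0,0,0,0, 0.6,0,0,0,0,0,0, 0.6,0,0,0,0,0,0]'
python3 - <<'E'
from h import *
s=snap('wrist','w6.png'); go([.4465,.0953,.109],105.3)
E
```

```text
t: 21.85
position: [0.4462, 0.0948, 0.179]
ee_rot: [[-0.269, 0.963, -0.0], [0.963, 0.269, 0.001], [0.001, -0.0, -1.0]]
force: [0.2, -0.1, -0.1]
grip_width: 0.397
grip_force: 0.0
shift [0.03 0.05 7.  ] turn [-0.   -0.04  0.29] t 21.9 q7 -0.23 F [ 0.5  0.2 -0.7] pos [0.4461 0.0948 0.179 ] grip 0.403
```

View pics/w6.png

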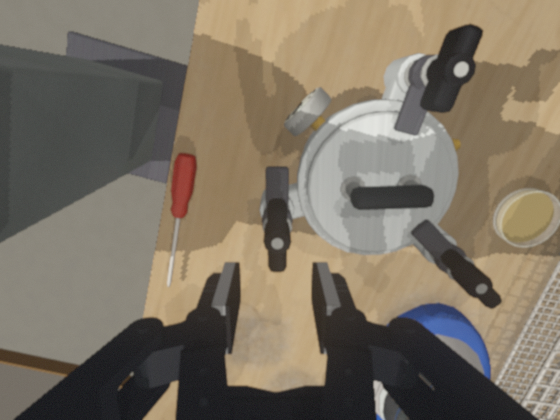

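Knob 3 at (278,228) lies centred and aligned between the fingers. Clamp 1 (430,240) and clamp 2 (415,100) both have their fingers over the lid's edge.

```bash

python3 -m pendant '[0.6,0,0,1.5,0,0,0, 0.6,0,0,4,0,0,0, 0.6,0,0,5.8,0,0,0, 0.6,0,0,6.7,0,0,0, 0.6,0,0,7,0,0,0, 0.6,0,0,7,0,0,0]' 
python3 -m pendant '[0.8,0,0,0,0,0,0, 0.9,0,0,0,0,0,0, 1,0,0,0,0,0,0, 1,0,0,0,0,0,0, 1,0,0,0,0,0,0]' 40
python3 -m pendant '[1,0,0,0.04,0,0,8, 1,0,0,0.07,0,0,16, 1,0,0,0.11,0,0,24, 1,0,0,0.14,0,0,32, 1,0,0,0.18,0,0,40, 1,0,0,0.21,0,0,48, 1,0,0,0.25,0,0,56, 1,0,0,0.29,0,0,64]'
python3 -m pendant '[1,0,0,0.02,0,0,4, 1,0,0,0.04,0,0,8, 1,0,0,0.04,0,0,11, 1,0,0,0.04,0,0,12, 1,0,0,0.04,0,0,12]'
python3 -c "
from h import *
o=env.observe();print(o['torque'])
go([.4465,.0953,.106],31.1)"
```

```text
t: 22.5
position: [0.4458, 0.0949, 0.1092]
ee_rot: [[-0.268, 0.963, -0.0], [0.963, 0.268, 0.0], [0.0, -0.0, -1.0]]
force: [-0.3, -0.1, 1.6]
grip_width: 0.403
grip_force: 0.0
t: 23.0
position: [0.4467, 0.0951, 0.11]
ee_rot: [[-0.268, 0.963, 0.002], [0.963, 0.268, 0.001], [-0.0, 0.002, -1.0]]
force: [4.8, 0.8, 8.1]
grip_width: 0.132
grip_force: 42.5
t: 23.8
position: [0.4474, 0.095, 0.1072]
ee_rot: [[0.752, 0.659, 0.004], [0.659, -0.752, 0.001], [0.003, 0.002, -1.0]]
force: [8.3, -0.5, 3.5]
grip_width: 0.133
grip_force: 42.1
t: 24.3
position: [0.4475, 0.095, 0.1067]
ee_rot: [[0.87, 0.493, 0.004], [0.493, -0.87, 0.001], [0.004, 0.001, -1.0]]
force: [11.5, -1.0, 2.5]
grip_width: 0.132
grip_force: 42.4
[-0.26343259 -2.36457439  0.47069744]
shift [-0.07 -0.08  0.07] turn [ 0.07 -0.21 -1.58] t 24.3 q7 -1.57 F [11.5 -1.   2.5] pos [0.4475 0.095  0.1067] grip 0.132
```

```bash

python3 -m pendant '[0.8,0,0,0,0,0,-1, 0.6,0,0,0,0,0,-1, 0.6,0,0,0,0,0,-1, 0.6,0,0,-1,0,0,-1, 0.6,0,0,-3.5,0,0,-1, 0.6,0,0,-7,0,0,-1, 0.6,0,0,-11,0,0,-1, 0.6,0,0,-15,0,0,-1]' >/dev/null
python3 -m pendant '[0.6,-3,0,0,0,0,0, 0.6,-4,0,0,0,0,0, 0.6,-4,0,0,0,0,0, 0.6,-4,0,0,0,0,0]'
python3 - <<'E'
from h import *
s=snap('wrist','w7.png'); P=cloud(s); cen=np.array([.5135,.1355])
for i,a in enumerate((-28.9,91.1,211.1)):
    c=cen+.078*np.array([np.cos(np.radians(a)),np.sin(np.radians(a))])
    T=(np.hypot(P[...,0]-c[0],P[...,1]-c[1])<.028)&(abs(P[...,2]-.1335)<.0025); Q=P[T][:,:2]; w,V=np.linalg.eigh(np.cov(Q.T)); ya=np.degrees(np.arctan2(V[1,1],V[0,1]))
    print(i+1,len(Q),'yaw err to radial',((a-ya+90)%180-90).round(1),'top z',np.median(P[T][:,2]).round(4))
r=np.hypot(*(P[...,:2]-cen).transpose(2,0,1))
Q=P[(r>.028)&(r<.036)&(abs(P[...,2]-.09)<.006)]; c=np.linalg.lstsq(np.c_[Q[:,:2]-cen,np.ones(len(Q))],Q[:,2],rcond=None)[0]; print('flange',len(Q),c.round(4))
E
```

```text
t: 25.5
position: [0.4113, 0.0746, 0.256]
ee_rot: [[0.861, 0.508, 0.0], [0.508, -0.861, 0.0], [0.0, 0.0, -1.0]]
force: [1.0, -0.0, -0.8]
grip_width: 0.399
grip_force: 0.0
1 8 yaw err to radial 40.4 top z 0.1317
2 31 yaw err to radial -25.7 top z 0.1321
3 799 yaw err to radial -0.5 top z 0.1339
flange 2495 [-0.0018  0.0012  0.0899]
```

View pics/w7.png

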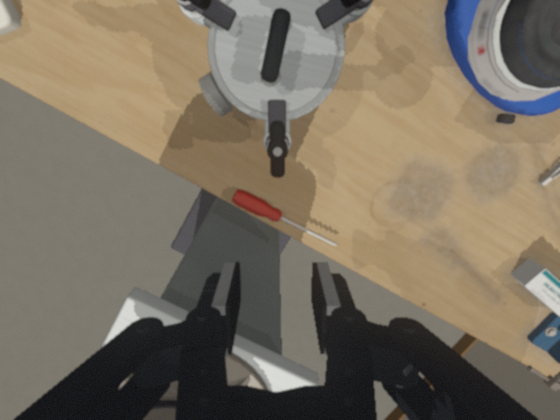

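All three fingers, at (278,110), (215,12) and (335,12), point at the lid's axis. The lid is level at 0.090, nothing else has moved, and the gripper is clear. Handing in.

```bash
python3 -c "
from h import *
print(workorder.job_done())"
```

```text
the job is handed in; nothing more can be done
None
```

The lid is seated flat on the pot, all three clamps are turned to their end stops, and everything has been let go; the job was handed in at about 25.5 s of the 64 s, and no verdict came back.

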